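# Weigh choke cans by hand and sort them

### The job

Four salvaged choke cans that look alike stand in the narrow four-pocket rack on the repair bench. Lift each one to feel its weight and sort it: empty shells (about 100 g) into the round dish, unfilled coils (about 400 g) into the square tray, solid potted chokes (about 800 g) into the long tray; each kind occurs at least once. Stand every can upright on its tray's floor, setting it down without dropping it or tipping it over, and leave the circuit board, the screwdriver and the spool where they are.

Things in the scene. Friction and masses are not known exactly. Their poses are not given: they have to be found in the camera images.
- can_1: sealed aluminium choke can, upright block 44 (its x) by 52 (its y) by 60 mm tall, black top with two brass terminals 3 mm higher; origin: centre of its underside, z up. All four look alike; only weight tells an empty shell (90-110 g), a coil without filling (360-440 g) or a solid potted choke (720-880 g). Stands loose in one of the rack's pockets, turned up to 0.25 rad
- can_2: sealed aluminium choke can, upright block 44 (its x) by 52 (its y) by 60 mm tall, black top with two brass terminals 3 mm higher; origin: centre of its underside, z up. All four look alike; only weight tells an empty shell (90-110 g), a coil without filling (360-440 g) or a solid potted choke (720-880 g). Stands loose in one of the rack's pockets, turned up to 0.25 rad
- can_3: sealed aluminium choke can, upright block 44 (its x) by 52 (its y) by 60 mm tall, black top with two brass terminals 3 mm higher; origin: centre of its underside, z up. All four look alike; only weight tells an empty shell (90-110 g), a coil without filling (360-440 g) or a solid potted choke (720-880 g). Stands loose in one of the rack's pockets, turned up to 0.25 rad
- can_4: sealed aluminium choke can, upright block 44 (its x) by 52 (its y) by 60 mm tall, black top with two brass terminals 3 mm higher; origin: centre of its underside, z up. All four look alike; only weight tells an empty shell (90-110 g), a coil without filling (360-440 g) or a solid potted choke (720-880 g). Stands loose in one of the rack's pockets, turned up to 0.25 rad
- rack: grey plastic rack, fixed, 84 mm (x) by 320 mm (y), walls and dividers 22 mm high and 4 mm thick, floor 4 mm thick; four open pockets in a row along its y, each with one can standing on the floor. Origin: centre of its underside, on the bench top
- dish: round grey plastic dish for empty shells, fixed, 168 mm across, rim 22 mm high, wall 4 mm, floor 4 mm thick. Origin: centre of its underside, on the bench top
- square_tray: square grey plastic tray for unfilled coils, fixed, 150 by 150 mm, rim 22 mm high, wall 4 mm, floor 4 mm thick; sides along its x and y. Origin: centre of its underside, on the bench top
- long_tray: long grey plastic tray for solid potted chokes, fixed, 100 mm (x) by 186 mm (y), rim 22 mm high, wall 4 mm, floor 4 mm thick. Origin: centre of its underside, on the bench top
- board: bystander: small green circuit board lying on the bench, 100 by 75 mm, up to 20 mm high; origin: centre of its underside
- driver: bystander: screwdriver lying on the bench along its own x, about 200 mm long, up to 30 mm high
- spool: bystander: white wire spool standing on end, 60 mm across, 42 mm high; origin: centre of its underside
There are look-alikes about, which are no part of the job. What is shaped like the can_1 but turquoise is not meant.

How it is judged:
By the outcome, as a careful person would: the job done as asked, in the order asked, and still so for the second after the job is handed in, with the robot touching nothing.
It also fails if it takes over 67 s, if anything falls off the work surface, if the arm or the gripper's body presses on something with over 40 N, if the wrist force passes 120 N, or if a joint passes its speed limit or range.

### The arm

A 6-joint arm with a two-finger parallel gripper is mounted at the origin on the work surface. World frame = base frame: x ahead of the robot, y to its left, z up, the work surface at z = 0. Lengths are in m, angles in rad, forces in N, time in s.
With the tool pointing down it reaches from about 0.35 to 0.85 m from the base axis. Payload 8.1 kg.
Tool frame: the origin (TCP) lies at the very end of the fingers, on their centre line; the grasp point (between the pads) lies 19 mm behind it; z points along the fingers, y is the line along which they close (so a half turn about z gives the same grasp; the last joint's range is limited). The gripper opens to 93 mm and grips with 3 to 60 N. Pads are 15 mm wide; open, the fingers measure 128 mm over their backs; the gripper's body (75 mm by 188 mm) begins 65 mm behind the grasp point.
Start: joints at [-1.221, 0.13, 1.488, -0, 1.523, -0.085], TCP at [0.253, -0.544, 0.219] pointing down, gripper open.
Joint ranges: [-2.96, 2.96], [-0.89, 2.26], [0.02, 2.5], [-1.34, 4.48], [0, 2.73], [-2.66, 2.66]. Speed limits (rad/s): [2.39, 2.39, 2.79, 3.14, 3.14, 3.14].

### API

Orientations are given as a rotation vector (axis times angle).
In Python, from plant import robot gives the robot as it stands. The module is installed in compiled form; this text tells all that it offers.
- The arm moves only by the tool play_rows, never from a script. Its argument "increments" is text: rows parted by semicolons, each of 5 numbers parted by spaces: the shift along the tool's x, y, z in mm, then the turn about the tool's z in degrees, then the closure, from -1 (fully open) to 1 (shut). In form: dx dy dz yaw claw; .... A call has 1 to 20 rows; each row is the pose to reach, as a shift and turn from the pose commanded when the call began, along the tool's axes at that moment; what a row does not reach only later rows make up. A row lasts 1/10 s, in which the tool goes at most 50 mm and 8.59 degrees, less where a joint would pass 70% of its speed; a pose out of reach is approached as far as the arm can. A call with a gripper value outside its range is refused whole. The fingers move at their own pace and stop on an object; "force" is the grip in N (left out, the last holds). Time passes only in rows, so rows that repeat a pose let the fingers close. It gives the time, the measured TCP pose, the force, the opening and the grip force at its end, in the units of the state.
- robot.read_state(): the state, without advancing time (a new reading comes with each control period).
- robot.read_camera(name): name is "scene" or "top" or "wrist"; returns the picture (384x512x3 uint8, blue, green, red); there is no depth.
- robot.calibration(name): a dict with "vertical_fov" (degrees; the focal length in pixels is half the picture's height over the tangent of half this angle, whatever the lens; pixels are square), "cx", "cy" (the principal point, pixels), "rvec" (rotation vector, rad) and "tvec" (3), from world to camera coordinates, as OpenCV has them. Camera axes: x right, y down, z forward; pixel columns grow to the right and rows downward; lengths in m; the calibration is good to about 2 mm. A picture is of the moment at which its call begins: read the wrist's pose just before it. calibration takes no time and is no camera call; for the wrist camera it gives the pose at the moment of the call.
- robot.close_job(): hands the job in; it is judged then, once.
Trained networks look in the newest picture that a camera, given by its name, has taken for a name from the list of things; names that differ only in an ending like _2 or _b are one class to them, and where a whole thing is asked for, a point or a joint stands for the part that bears it (a point fixed in the world has none). Each returns a list of dicts, best first, with "conf" (0 to 1); they miss things now and then, are a little off and sometimes report something else, mostly with a low value. They report only what shows in the picture. A call takes as long as a camera call. They do not tell look-alikes from the thing itself.
- robot.recognise(camera, query): "centre" ([x, y, z] in m, in world coordinates, good to about 4 mm: the middle of the surface that is visible of it).
- robot.regions_of(camera, query): "pixels" (384x512 bool, what is visible of it).
- robot.landmark_of(camera, query): "centre" ([x, y, z] in m, in world coordinates, good to about 4 mm: a listed point, or the origin of a listed thing).
The state is a dict: "t": time; "q": joint angles; "dq": joint speeds; "joint_torque": joint torques, N m; "tool_pos": TCP position; "orientation": TCP orientation; "force": force on the tool from outside, world axes, zero at the start; "wrist_torque": the same for the moment, N m; "opening": finger opening in m; "gripper_force": force on a finger pad.
Only numpy, scipy, OpenCV 4.12 (cv2) and the standard library are available. Lean on these libraries where they do the work, as an engineer would, in place of code of your own. Each camera call takes 0.05 s, during which the arm holds its last target. There are 200 camera calls.

## Working session

There is one attempt and no reset: what is moved stays moved. The work goes in short steps, Python scripts to look and compute and a tool call to move; the robot and the scene stay as the last step left them, time stands still between calls to the robot, and variables do not carry over. Pictures are saved under pics/ and viewed, at most 10 in all, crops included, and the job is handed in when it is done.

Besides the shell and the picture viewer there is one more tool, called as name(argument=value, ...) on one line, values as JSON. play_rows: Moves the arm, as the interface text tells. Its arguments: {"type":"object","properties":{"increments":{"type":"string"},"force":{"type":"number"}},"required":["increments"]}

```bash
mkdir -p pics
python3 - <<'E'
from plant import robot
import cv2,numpy as np
for c in ("top","scene"):
    im=robot.read_camera(c); cv2.imwrite(f"pics/{c}0.png",im)
    k=robot.calibration(c); print(c,k)
    if c=="top":
        for n in ("can_1","rack","dish","square_tray","long_tray","board","driver","spool"):
            for d in robot.landmark_of(c,n)[:6]: print(n,round(d["conf"],2),np.round(d["centre"],3))
print(robot.read_state())
E
```

```text
top {'vertical_fov': 51.413595825967505, 'cx': 251.0285625027786, 'cy': 195.8426084856119, 'rvec': array([ 2.14244347, -2.1761726 ,  0.1502625 ]), 'tvec': array([0.01039962, 0.51997868, 1.00760096])}
can_1 0.89 [ 0.475 -0.011  0.005]
can_1 0.87 [ 0.473 -0.088  0.005]
can_1 0.75 [0.484 0.154 0.003]
can_1 0.67 [ 0.44  -0.216  0.002]
can_1 0.61 [0.479 0.07  0.001]
rack 0.66 [ 0.477  0.031 -0.001]
dish 0.63 [ 0.622 -0.209  0.001]
square_tray 0.74 [0.64  0.207 0.001]
long_tray 0.6 [ 0.637 -0.001  0.001]
long_tray 0.48 [ 0.473 -0.085  0.005]
board 0.58 [0.505 0.409 0.002]
driver 0.76 [ 0.652 -0.403 -0.   ]
spool 0.61 [0.48  0.07  0.001]
spool 0.59 [ 0.433 -0.376 -0.   ]
scene {'vertical_fov': 50.65028194296401, 'cx': 258.5489898547681, 'cy': 198.5260675792903, 'rvec': array([ 1.31095005,  2.05825366, -1.00463312]), 'tvec': array([ 0.23167939, -0.24246468,  1.55551096])}
{'t': 0.5, 'q': array([-1.22137069e+00,  1.30420034e-01,  1.48825749e+00, -1.90324870e-05,
        1.52301880e+00, -8.53972975e-02]), 'dq': array([-5.34656942e-04, -1.04532148e-03,  1.39777488e-05, -4.60560670e-04,
        1.00359729e-03, -7.09431773e-04]), 'joint_torque': array([-4.70418163e-04, -5.59174061e+01, -4.91573560e+01,  7.65873841e-02,
        2.43304402e-02, -3.60606316e-05]), 'tool_pos': array([ 0.25275409, -0.54412954,  0.21859164]), 'orientation': array([-3.06753845e+00, -6.77629944e-01,  5.10341249e-05]), 'force': array([-0.54534167, -0.7100666 ,  0.13602218]), 'wrist_torque': array([-0.02986187,  0.01955112, -0.0227213 ]), 'gripper_force': 0.0, 'opening': 0.09354301833657618}
```

View pics/top0.png

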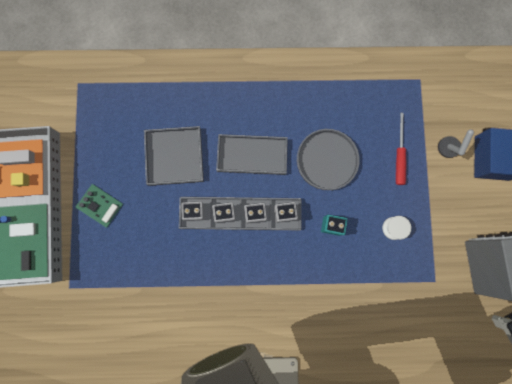

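View pics/scene0.png

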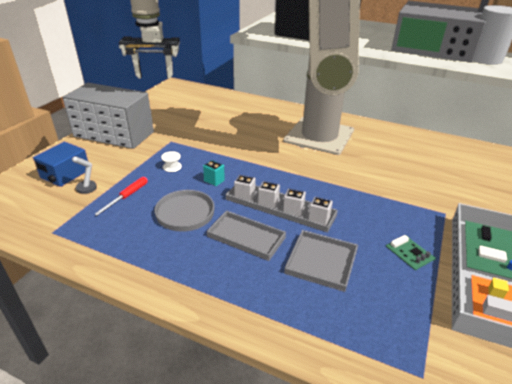

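Top view: the grey cans in the rack are at (192,211), (224,212), (255,212) and (286,212). The turquoise block at (336,225) stands outside the rack and is the look-alike, so I leave it. The square tray is at (174,156), the long tray at (253,154) and the dish at (328,159). Next I move above the rack and measure the yaws with the wrist camera.

```bash
cat > h.py <<'E'
import numpy as np, cv2
from plant import robot
from scipy.spatial.transform import Rotation as R
def delta(target, yaw=None, s=None):
    """world target TCP (m), world angle of tool y (rad) -> dx dy dz mm, yaw deg"""
    s=s or robot.read_state(); r=R.from_rotvec(s["orientation"])
    d=r.inv().apply(np.array(target)-s["tool_pos"])*1000
    y=r.as_matrix()[:,1]; a=np.arctan2(y[1],y[0])
    t=0 if yaw is None else (yaw-a+np.pi/2)%np.pi-np.pi/2
    return np.round([*d,-np.degrees(t)],1)
def ray_to_z(cam,px,z,k=None):
    k=k or robot.calibration(cam); f=192/np.tan(np.radians(k["vertical_fov"]/2))
    M=cv2.Rodrigues(k["rvec"])[0]; c=-M.T@k["tvec"]
    px=np.atleast_2d(px).astype(float)
    d=np.c_[(px[:,0]-k["cx"])/f,(px[:,1]-k["cy"])/f,np.ones(len(px))]@M
    return c+d*((z-c[2])/d[:,2])[:,None]
E
python3 - <<'E'
from h import *
s=robot.read_state(); k=robot.calibration("wrist"); M=cv2.Rodrigues(k["rvec"])[0]; c=-M.T@k["tvec"]
r=R.from_rotvec(s["orientation"]).inv()
print("cam in tool",r.apply(c-s["tool_pos"]),"fwd",r.apply(M[2]),k["vertical_fov"])
print(delta([.46,.03,.36],0))
E
```

```text
cam in tool [ 0.08376244  0.0001826  -0.16586436] fwd [-3.02782085e-01  5.95773921e-04  9.53059628e-01] 65.28767584769234
[ 429.8 -433.4 -141.4  -65.1]
```

play_rows(increments="455 -465 -51 -65 -1;455 -465 -51 -65 -1;455 -465 -51 -65 -1;455 -465 -51 -65 -1;455 -465 -51 -65 -1;455 -465 -51 -65 -1;455 -465 -51 -65 -1;455 -465 -51 -65 -1;455 -465 -51 -65 -1;455 -465 -51 -65 -1;455 -465 -51 -65 -1;455 -465 -51 -65 -1;455 -465 -51 -65 -1;455 -465 -51 -65 -1;455 -465 -51 -65 -1;455 -465 -51 -65 -1;455 -465 -51 -65 -1;455 -465 -51 -65 -1", force=35)

```text
t: 2.3
tool_pos: [0.4694, 0.0679, 0.2697]
orientation: [2.226, 2.217, -0.0]
force: [0.2, 0.3, -0.1]
opening: 0.093
gripper_force: 0.0
```

Run:
```python
from h import *
k=robot.calibration("wrist"); im=robot.read_camera("wrist"); cv2.imwrite("pics/w1.png",cv2.resize(im,(768,576)))
np.save("w1.npy",im)
import pickle; pickle.dump(k,open("k1.pkl","wb"))
for d in robot.landmark_of("wrist","can_1"): print("lm",round(d["conf"],2),np.round(d["centre"],3))
# black tops, near gray and dark
g=im.max(2)
m=((g<65)).astype(np.uint8)
n,l,st,ce=cv2.connectedComponentsWithStats(m)
for i in range(1,n):
    if st[i,4]>150: print(i,st[i],ce[i].round(1),ray_to_z("wrist",ce[i],.064,k).round(3))
```

```text
lm 0.77 [ 0.474 -0.011  0.001]
lm 0.68 [ 0.478  0.075 -0.   ]
lm 0.56 [ 0.478 -0.089  0.001]
lm 0.56 [0.481 0.153 0.006]
2 [438   0  17 105 595] [446.   50.1] [[0.678 0.203 0.064]]
5 [258  80  29  37 744] [272.2  98.2] [[0.482 0.152 0.064]]
6 [253 148  30  34 604] [267.7 164.3] [[0.477 0.072 0.064]]
7 [392 151  26 109 297] [404.9 201.6] [[0.657 0.022 0.064]]
20 [253 209  27  30 490] [266.  222.9] [[ 0.475 -0.008  0.064]]
22 [ 335  230   42   74 1140] [354.9 272.4] [[ 0.601 -0.084  0.064]]
23 [ 146  233   40   71 1134] [166.9 273.3] [[ 0.334 -0.085  0.064]]
26 [254 261  25  27 406] [266.4 273.6] [[ 0.475 -0.086  0.064]]
27 [    0   274   121   110 10281] [ 49.3 332.6] [[ 0.144 -0.188  0.064]]
28 [ 405  274  107   96 7073] [468.3 321.1] [[ 0.779 -0.169  0.064]]
30 [348 304  95  31 152] [411.2 311.4] [[ 0.691 -0.151  0.064]]
31 [232 335  26  21 325] [244.5 343.8] [[ 0.442 -0.21   0.064]]
```

View pics/w1.png

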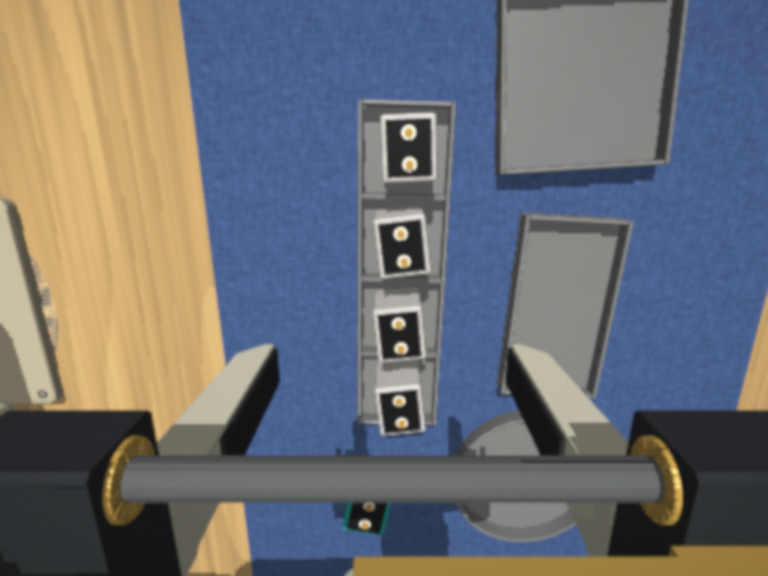

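The enlarged wrist view shows four bare aluminium cans in the rack pockets at (409,147), (402,246), (400,333) and (401,410), each with its long side along the rack. The turquoise look-alike is separate, at (366,515).

Run:
```python
from h import *; import pickle
k=pickle.load(open("k1.pkl","rb")); im=np.load("w1.npy")
m=(im.max(2)<65).astype(np.uint8); n,l,st,ce=cv2.connectedComponentsWithStats(m)
for i in (5,6,20,26):
    cs,_=cv2.findContours((l==i).astype(np.uint8),cv2.RETR_EXTERNAL,cv2.CHAIN_APPROX_NONE)
    w=ray_to_z("wrist",max(cs,key=len)[:,0],.064,k)[:,:2]
    (c,sz,a)=cv2.minAreaRect((w*1000).astype(np.float32))
    if sz[0]>sz[1]: a-=90
    print(np.round(c),np.round(sz),"x-axis angle deg",round((a+45)%90-45,1))
for n in ("square_tray","long_tray","dish","rack"):
    for d in robot.landmark_of("wrist",n)[:2]: print(n,round(d["conf"],2),np.round(d["centre"],3))
    for cam in ("top",):
        for d in robot.regions_of(cam,n)[:1]:
            p=np.argwhere(d["pixels"])[:,::-1]
            if cam=="top": robot
            w=ray_to_z(cam,cv2.convexHull(p.astype(np.int32))[:,0],.022)[:,:2]
            print("  ",cam,cv2.minAreaRect((w*1000).astype(np.float32)))
```

```text
[482. 151.] [33. 41.] x-axis angle deg 2.1
[477.  72.] [33. 41.] x-axis angle deg 6.6
[475.  -9.] [33. 40.] x-axis angle deg 5.9
[476. -87.] [32. 40.] x-axis angle deg 6.6
   top ((634.5042724609375, 206.83135986328125), (153.0799560546875, 151.8465118408203), 3.458284378051758)
long_tray 0.95 [ 0.642 -0.001 -0.004]
long_tray 0.61 [ 0.616 -0.202  0.001]
   top ((634.3018188476562, -2.4469375610351562), (186.7849884033203, 107.6974868774414), 87.84988403320312)
dish 0.68 [ 0.616 -0.203 -0.002]
   top ((618.7183227539062, -205.781494140625), (166.74075317382812, 163.94329833984375), 89.14757537841797)
rack 0.69 [0.473 0.031 0.   ]
   top ((477.11151123046875, 31.0701904296875), (319.13543701171875, 84.50477600097656), 88.23469543457031)
```

play_rows(increments="83 12 100 -2.3 -1;83 12 100 -2.3 -1;83 12 140 -2.3 -1;83 12 180 -2.3 -1;83 12 210 -2.3 -1;83 12 230 -2.3 -1;83 12 239 -2.3 -1;83 12 239 -2.3 -1;83 12 239 -2.3 1;83 12 239 -2.3 1;83 12 239 -2.3 1;83 12 239 -2.3 1;83 12 239 -2.3 1;83 12 239 -2.3 1;83 12 239 -2.3 1", force=35)

```text
t: 4.3
tool_pos: [0.4821, 0.1523, 0.0309]
orientation: [2.178, 2.263, 0.001]
force: [0.6, 0.2, 0.7]
opening: 0.0437
gripper_force: 35.0
```

play_rows(increments="0 0 -15 0 1;0 0 -45 0 1;0 0 -80 0 1;0 0 -100 0 1;0 0 -100 0 1;0 0 -100 0 1;0 0 -100 0 1;0 0 -100 0 1")

```text
t: 5.1
tool_pos: [0.4802, 0.1519, 0.1284]
orientation: [-2.177, -2.262, 0.005]
force: [-0.9, 0.0, -4.8]
opening: 0.0437
gripper_force: 35.0
```

Run:
```python
from h import *
s=robot.read_state(); print(s["force"],s["opening"],s["tool_pos"])
robot.read_camera("top"); s=robot.read_state(); print(s["force"])
for n,t in (("dish",[.618,-.206,.131]),("sq",[.636,.207,.131]),("long",[.637,-.001,.131])): print(n,delta(t,0))
```

```text
[-9.24561929e-01  6.10629087e-04 -4.84300546e+00] 0.043680106122088065 [0.48024434 0.15192092 0.12844907]
[-0.30739156  0.85374391 -3.85939775]
dish [-363.   123.6   -2.4    2.2]
sq [ 49.  157.5  -2.7   2.2]
long [-158.9  150.5   -2.6    2.2]
```

play_rows(increments="20 40 0 -1 1;41 80 0 -1 1;62 120 0 -1 1;78 148 0 -1 1;82 155 0 -1 1;82 155 0 -1 1;82 155 30 -1 1;82 155 60 -1 1;82 155 80 -1 1;82 155 90 -1 1;82 155 94 -1 1;82 155 96 -1 1;82 155 96 -1 1;82 155 96 -1 1")

```text
t: 6.55
tool_pos: [0.6344, 0.2404, 0.0363]
orientation: [2.157, 2.282, 0.003]
force: [-0.0, -0.1, -3.9]
opening: 0.0437
gripper_force: 35.0
```

play_rows(increments="0 0 2 0 1;0 0 3 0 1;0 0 4 0 1;0 0 5 0 1;0 0 5 0 1;0 0 5 0 1")

```text
t: 7.15
tool_pos: [0.6336, 0.2402, 0.0309]
orientation: [2.158, 2.283, 0.0]
force: [-4.7, -1.1, 4.9]
opening: 0.0437
gripper_force: 35.0
```

play_rows(increments="0 0 0 0 -1;0 0 0 0 -1;0 0 0 0 -1;0 0 0 0 -1;0 0 -25 0 -1;0 0 -60 0 -1;0 0 -100 0 -1;-35 -36 -100 -3.4 -1;-70 -72 -100 -3.4 -1;-105 -108 -100 -3.4 -1;-140 -144 -100 -3.4 -1;-159 -166 -100 -3.4 -1;-159 -166 -90 -3.4 -1;-159 -166 -60 -3.4 -1;-159 -166 -30 -3.4 -1;-159 -166 -10 -3.4 -1;-159 -166 0 -3.4 -1;-159 -166 0 -3.4 -1")

```text
t: 8.95
tool_pos: [0.4756, 0.0724, 0.028]
orientation: [-2.088, -2.344, 0.003]
force: [0.4, -0.5, -0.0]
opening: 0.0933
gripper_force: 0.0
```

play_rows(increments="0 0 -3 0 1;0 0 -3 0 1;0 0 -3 0 1;0 0 -3 0 1;0 0 -3 0 1;0 0 -3 0 1;0 0 -3 0 1;0 0 -20 0 1;0 0 -50 0 1;0 0 -85 0 1;0 0 -103 0 1;0 0 -103 0 1;0 0 -103 0 1;0 0 -103 0 1;0 0 -103 0 1;0 0 -103 0 1")

```text
t: 10.55
tool_pos: [0.4756, 0.072, 0.1312]
orientation: [-2.088, -2.345, 0.003]
force: [-1.0, 0.5, -7.7]
opening: 0.0437
gripper_force: 35.0
```

Run:
```python
from h import *
for i in range(3):
    robot.read_camera("top"); s=robot.read_state(); print(s["force"],s["opening"],s["tool_pos"])
for d in robot.landmark_of("top","can_1"): print(round(d["conf"],2),np.round(d["centre"],3))
for n,t in (("dish-y",[.618,-.240,.131]),("dish+y",[.618,-.172,.131]),("sq",[.638,.174,.131]),("long-y",[.636,-.046,.131])): print(n,delta(t,0))
```

```text
[-0.32909036 -0.63759121 -8.11101924] 0.04424210501990331 [0.47591134 0.07204389 0.13157913]
[ 0.53226552  0.14026816 -7.93270072] 0.04370307464634511 [0.47614065 0.07205305 0.13189323]
[-0.22596508  0.21549078 -8.15946231] 0.04386510239203093 [0.47631882 0.07206537 0.13217342]
0.97 [ 0.442 -0.211  0.001]
0.89 [ 0.475 -0.087  0.008]
0.72 [ 0.474 -0.008  0.004]
0.49 [0.635 0.243 0.003]
dish-y [-326.3  104.7    1.3    6.6]
dish+y [-258.7  112.5    1.3    6.6]
sq [ 82.7 172.2   1.3   6.6]
long-y [-135.7  144.9    1.3    6.6]
```

play_rows(increments="-12 40 0 2 1;-24 80 0 5 1;-36 120 0 8.6 1;-44 148 0 8.6 1;-47 158 0 8.6 1;-47 158 0 8.6 1;-47 158 30 8.6 1;-47 158 60 8.6 1;-47 158 80 8.6 1;-47 158 90 8.6 1;-47 158 94 8.6 1;-47 158 96 8.6 1;-47 158 96 8.6 1;-47 158 96 8.6 1")

```text
t: 12.15
tool_pos: [0.64, 0.0436, 0.0382]
orientation: [2.258, 2.181, 0.003]
force: [0.3, -0.1, -8.3]
opening: 0.0441
gripper_force: 35.0
```

play_rows(increments="-0 0 3 0 1;0 0 4 0 1;0 0 5 0 1;0 0 6 0 1;0 0 7 0 1;0 0 7 0 1;0 0 7 0 1")

```text
t: 12.85
tool_pos: [0.6394, 0.0436, 0.0328]
orientation: [2.259, 2.182, 0.001]
force: [-10.5, -0.4, 16.7]
opening: 0.0438
gripper_force: 35.0
```

play_rows(increments="0 0 -1 0 1;0 0 -1 0 -1;0 0 -1 0 -1;0 0 -1 0 -1;0 0 -1 0 -1;0 0 -25 0 -1;0 0 -60 0 -1;0 0 -100 0 -1;-15 -42 -100 -2 -1;-30 -84 -100 -5 -1;-45 -126 -100 -7.9 -1;-58 -155 -100 -7.9 -1;-58 -163 -100 -7.9 -1;-58 -163 -90 -7.9 -1;-58 -163 -60 -7.9 -1;-58 -163 -30 -7.9 -1;-58 -163 -10 -7.9 -1;-58 -163 -2 -7.9 -1;-58 -163 -2 -7.9 -1;-58 -163 -2 -7.9 -1")

```text
t: 14.85
tool_pos: [0.475, -0.0086, 0.0323]
orientation: [2.103, 2.333, 0.001]
force: [-0.0, 0.6, -0.5]
opening: 0.093
gripper_force: 0.0
```

play_rows(increments="0 0 1 0 1;0 0 1 0 1;0 0 1 0 1;0 0 1 0 1;0 0 1 0 1;0 0 1 0 1;0 0 1 0 1;0 0 -16 0 1;0 0 -46 0 1;0 0 -80 0 1;0 0 -99 0 1;0 0 -99 0 1;0 0 -99 0 1;0 0 -99 0 1;0 0 -99 0 1;0 0 -99 0 1;0 0 -99 0 1")

```text
t: 16.55
tool_pos: [0.4736, -0.0087, 0.1299]
orientation: [-2.103, -2.332, 0.001]
force: [-0.5, -0.0, -1.0]
opening: 0.0436
gripper_force: 35.0
```

Run:
```python
from h import *
for i in range(3):
    im=robot.read_camera("top"); s=robot.read_state(); print(s["force"],s["opening"],s["tool_pos"])
cv2.imwrite("pics/t2.png",cv2.resize(im[100:270,120:400],(784,476)))
for d in robot.landmark_of("top","can_1"): print(round(d["conf"],2),np.round(d["centre"],3))
for n,t in (("dish-y",[.618,-.239,.131]),("dish+y",[.618,-.173,.131])): print(n,delta(t,0))
print("sq",delta([.638,.174,.131],.055)); print("long",delta([.636,-.046,.131],-.035))
```

```text
[-0.29414235  0.37338762 -1.1237513 ] 0.04379732664716276 [ 0.47371571 -0.00870239  0.13012692]
[-0.3324527   1.16547302 -0.41978464] 0.043542366622082294 [ 0.47384908 -0.00871306  0.1303012 ]
[-0.17245809 -0.54282637 -1.5681839 ] 0.04365308192384299 [ 0.4739291  -0.00869776  0.13045283]
0.94 [0.636 0.24  0.002]
0.8 [ 0.441 -0.214  0.002]
0.56 [0.642 0.042 0.002]
0.43 [ 0.473 -0.089  0.008]
0.32 [ 0.65  -0.405 -0.002]
dish-y [-243.9  119.5   -0.5    5.9]
dish+y [-178.2  126.3   -0.5    5.9]
sq [164.8 181.9  -0.5   2.8]
long [-53.8 157.3  -0.5   7.9]
```

View pics/t2.png

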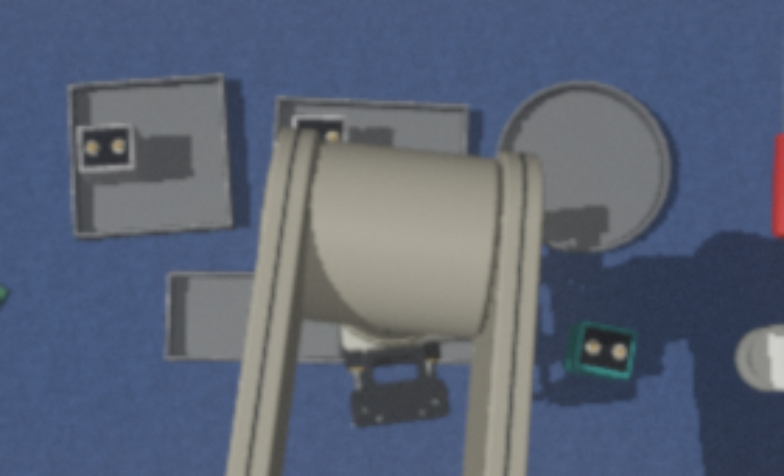

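play_rows(increments="-40 28 0 2 1;-80 56 0 5 1;-120 85 0 6 1;-155 112 0 6 1;-178 127 0 6 1;-178 127 0 6 1;-178 127 30 6 1;-178 127 60 6 1;-178 127 80 6 1;-178 127 90 6 1;-178 127 94 6 1;-178 127 95 6 1;-178 127 95 6 1;-178 127 95 6 1")

```text
t: 18.15
tool_pos: [0.6197, -0.173, 0.0372]
orientation: [2.221, 2.218, 0.002]
force: [-0.1, -0.3, -1.5]
opening: 0.0437
gripper_force: 35.0
```

play_rows(increments="0 0 2 0 1;0 0 3 0 1;0 0 4 0 1;0 0 5 0 1;0 0 6 0 1;0 0 6 0 1;0 0 6 0 1")

```text
t: 18.85
tool_pos: [0.6187, -0.1727, 0.0308]
orientation: [2.223, 2.22, -0.0]
force: [-3.0, 1.4, 8.9]
opening: 0.0437
gripper_force: 35.0
```

play_rows(increments="0 0 -1 0 1;0 0 -1 0 -1;0 0 -1 0 -1;0 0 -1 0 -1;0 0 -1 0 -1;0 0 -25 0 -1;0 0 -60 0 -1;0 0 -100 0 -1;22 -38 -100 -2 -1;44 -76 -100 -5 -1;66 -112 -100 -6.6 -1;85 -140 -100 -6.6 -1;85 -144 -100 -6.6 -1;85 -144 -90 -6.6 -1;85 -144 -60 -6.6 -1;85 -144 -30 -6.6 -1;85 -144 -10 -6.6 -1;85 -144 -2 -6.6 -1;85 -144 -2 -6.6 -1;85 -144 -2 -6.6 -1")

```text
t: 20.85
tool_pos: [0.4758, -0.088, 0.0324]
orientation: [2.091, 2.343, 0.001]
force: [-0.1, 0.3, 0.3]
opening: 0.0931
gripper_force: 0.0
```

play_rows(increments="0 0 0 0 1;0 0 0 0 1;0 0 0 0 1;0 0 0 0 1;0 0 0 0 1;0 0 0 0 1;0 0 0 0 1;0 0 -16 0 1;0 0 -46 0 1;0 0 -80 0 1;0 0 -100 0 1;0 0 -100 0 1;0 0 -100 0 1;0 0 -100 0 1;0 0 -100 0 1;0 0 -100 0 1;0 0 -100 0 1")

```text
t: 22.55
tool_pos: [0.4744, -0.0874, 0.1309]
orientation: [-2.091, -2.343, 0.001]
force: [0.3, 0.1, -4.9]
opening: 0.0443
gripper_force: 35.0
```

Run:
```python
from h import *
for i in range(3):
    im=robot.read_camera("top"); s=robot.read_state(); print(s["force"],s["opening"],s["tool_pos"])
for d in robot.landmark_of("top","can_1"): print(round(d["conf"],2),np.round(d["centre"],3))
print("dish-y",delta([.619,-.240,.131],0))
print("sq",delta([.638,.174,.131],.055)); print("long",delta([.636,-.046,.131],-.035))
```

```text
[-0.64006796  0.29836836 -3.60058768] 0.04372654285875947 [ 0.47452204 -0.08741338  0.13111683]
[-0.28238944  0.42138086 -4.57014636] 0.04373022422131756 [ 0.4746634  -0.08742906  0.13132345]
[-7.13230930e-01  3.35944170e-03 -3.69012587e+00] 0.04412699053643267 [ 0.47474113 -0.08748626  0.13145573]
0.78 [ 0.641  0.045 -0.001]
0.76 [0.634 0.243 0.004]
0.68 [0.637 0.209 0.001]
0.64 [ 0.442 -0.212  0.001]
0.56 [ 0.474 -0.085  0.102]
0.56 [ 0.616 -0.175  0.004]
dish-y [-167.9  126.     0.5    6.5]
sq [241.3 191.8   0.6   3.4]
long [ 22.9 164.9   0.6   8.5]
```

play_rows(increments="35 30 0 3.4 1;70 60 0 3.4 1;105 90 0 3.4 1;140 120 0 3.4 1;175 148 0 3.4 1;205 170 0 3.4 1;230 185 0 3.4 1;241 192 0 3.4 1;241 192 0 3.4 1;241 192 30 3.4 1;241 192 60 3.4 1;241 192 80 3.4 1;241 192 90 3.4 1;241 192 94 3.4 1;241 192 95 3.4 1;241 192 95 3.4 1;241 192 95 3.4 1")

```text
t: 24.45
tool_pos: [0.6394, 0.1738, 0.0383]
orientation: [2.159, 2.28, 0.003]
force: [0.3, -0.4, -5.6]
opening: 0.0436
gripper_force: 35.0
```

play_rows(increments="0 0 2 0 1;0 0 4 0 1;0 0 5 0 1;0 0 6 0 1;0 0 6 0 1;0 0 6 0 1")

```text
t: 25.05
tool_pos: [0.6383, 0.1738, 0.0318]
orientation: [2.16, 2.281, 0.0]
force: [-4.4, -1.7, 5.4]
opening: 0.0438
gripper_force: 35.0
```

Contact is made, so I release, rise and back away towards the robot.

play_rows(increments="0 0 -1 0 1;0 0 -1 0 -1;0 0 -1 0 -1;0 0 -1 0 -1;0 0 -1 0 -1;0 0 -25 0 -1;0 0 -60 0 -1;0 0 -100 0 -1;0 0 -150 0 -1;0 -50 -180 0 -1;0 -100 -200 0 -1;0 -150 -200 0 -1;0 -200 -200 0 -1;0 -240 -200 0 -1;0 -240 -200 0 -1;0 -240 -200 0 -1")

```text
t: 26.65
tool_pos: [0.3982, 0.1609, 0.2314]
orientation: [2.158, 2.281, 0.004]
force: [-0.2, 0.2, -0.4]
opening: 0.0933
gripper_force: 0.0
```

Run:
```python
from h import *
im=robot.read_camera("top"); a=cv2.resize(im[100:250,120:440],(768,360))
im=robot.read_camera("scene"); b=cv2.resize(im[140:310,100:460],(768,363))[:240*2]
cv2.imwrite("pics/t3.png",cv2.resize(np.vstack([a,b]),(630,593)))
for d in robot.landmark_of("top","can_1"): print(round(d["conf"],2),np.round(d["centre"],3))
```

```text
0.8 [0.633 0.24  0.002]
0.79 [0.634 0.177 0.005]
0.76 [0.643 0.044 0.003]
0.73 [ 0.438 -0.215  0.002]
0.71 [ 0.619 -0.173  0.008]
```

View pics/t3.png

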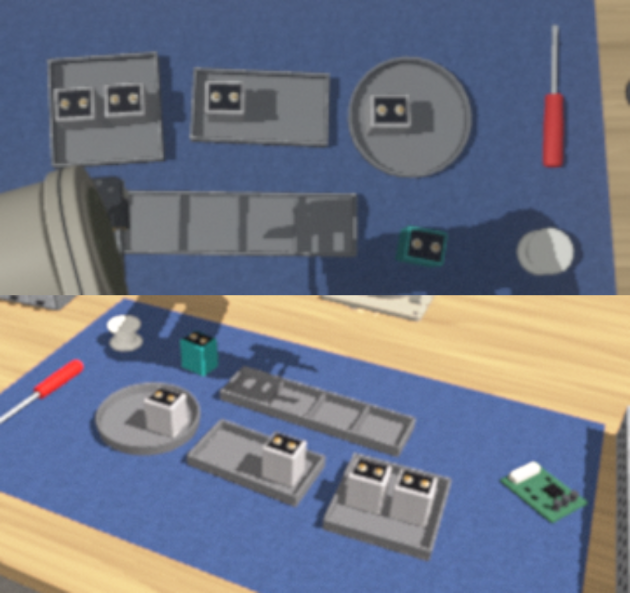

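All four cans stand upright: two in the square tray, at (74,103) and (125,100), one in the long tray at (225,97), and one in the dish at (390,110). The rack is empty, the screwdriver, spool and board look unmoved, and the turquoise block still stands in its place.

```bash
python3 -c "
from plant import robot
print(robot.close_job())"
```

```text
the job is handed in; nothing more can be done
None
```

All four cans are sorted and upright: one empty shell (about 0.1 kg) in the round dish, two unfilled coils (about 0.4 kg each) in the square tray and one solid potted choke (about 0.8 kg) in the long tray; I handed the job in at about 27 s, with the result not reported back.

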